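# Shut the air valve in the manifold box

## Task

The air line of this bench must be shut off. With closed fingertips, gently push the cover of the valve box aside, all the way from the valves over the empty bay, then push the valve handle that has the round disc on its end clockwise (seen from above) until it is fully shut against its stop, square across its pipe. Leave the plain handle, the steel cups and the jar alone, do not pinch, lift or tip the cover, leave it open, and finish clear of everything.

Things in the scene. Friction and masses are not known exactly. Their poses are not given: they have to be found in the camera images.
- box: Fixed grey valve box 268 (x) x 262 (y) x 58 mm, walls 6 mm, floor 4 mm; origin under its centre, on the bench. Open top, two bays along y: the right one (y < 0) holds two valves, pivots at y -35 mm, x -45 (near) and +55 mm (far), either way round; the left one (y > 0) only two low pipes. A raised edge, 3 mm thick, top at 68 mm, runs round the rim and keeps the cover on its track.
- cover: Loose flat aluminium cover 259 (x) x 126 (y) x 4 mm, 0.5 kg, on the rim at 58 mm; origin under its centre. Upright rib across its middle: 120 mm long in x, 10 mm thick in y, top 24 mm above the underside. Starts over the right bay (centre at box y -64 to -55 mm), slides along the box's +y with 1 to 8 N until the raised edge stops it at about y +65 mm.
- disc_handle (a joint): Handle with the round disc: angle in rad. 0 = open, the handle points to the box's -y along its pipe; grows clockwise seen from above; 1.57 = shut, against the stop, pointing to the box's -x (across the pipe). Stiff: takes about 4 N at the disc, stays where it is left.
- disc_pivot (a point): Turning axis of the disc handle, on the handle's top face, 44 mm above the bench; its axes are the box's axes (x across the pipe, y along it, z up).
- disc_tip (a point): Centre of the disc, 52 mm from disc_pivot, at 44 mm height. The disc is steel, 26 mm across, from 36 to 48 mm above the bench; the bar to it is 11 mm wide and 8 mm thick (36 to 44 mm).
- plain_handle (a joint): The other valve's handle, to be left alone: same size of valve, same meaning of the angle, starts near open.
- plain_tip (a point): Point near the end of the plain handle, 52 mm from its pivot at 44 mm height. A straight steel bar, 11 mm wide, 60 mm long, 8 mm thick, with a squared end and no disc.
- plain_pivot (a point): Turning axis of the plain handle, at 44 mm height, axes as for disc_pivot.
- cup_a: Loose open steel cup, 72 mm across, 55 mm high, beside the box's right wall; origin under its centre.
- cup_b: Loose open steel cup, 72 mm across, 55 mm high, beside the box's left wall; origin under its centre.
- jar: Loose steel jar with a white cap, 60 mm across, 80 mm high, beside the box's left wall; origin under its centre.
Mind the look-alikes: they are no part of the job. Leave any pink look-alike of the jar alone. Leave any yellow look-alike of the cup_b alone.

How it is judged:
On the way, in this order (a step that is already met when the one before it is completed fails the run):
1. the cover is slid aside over the empty bay, the handle with the disc not yet shut (y of cover in the frame of box above 0.048 m and value of joint disc_handle below 0.6 rad), for 0.1 s.
2. the handle with the disc is pushed shut (value of joint disc_handle above 1.45 rad), for 0.1 s.
At the end, for the whole second after the job is handed in: Disc handle above 1.45 rad; cover flat on the rim (under 64 mm, tilt under 0.05 rad), at rest, its centre beyond y +48 mm in the box frame; plain handle's end within 12 mm, cups and jar within 20 mm of their starts, upright (0.1 rad) (value of joint disc_handle above 1.45 rad and y of cover in the frame of box above 0.048 m and height (world z) of cover below 0.064 m and angle between cover's own z axis and vertical below 0.05 rad and linear speed of cover below 0.01 m/s and distance of plain_tip from where it was at the start of the episode below 0.012 m and distance of each of cup_a, cup_b, jar from where it was at the start of the episode below 0.02 m and angle between each of cup_a, cup_b, jar's own z axis and vertical below 0.1 rad); the robot touches nothing.
It fails at once if the cover is lifted off its track (10 mm) or tipped (height (world z) of cover above 0.068 m or angle between cover's own z axis and vertical above 0.15 rad).
It fails at once if the plain handle is turned (its end moves over 12 mm) (distance of plain_tip from where it was at the start of the episode above 0.012 m).
It fails at once if a cup or the jar is moved over 20 mm, lifted or tipped (distance of any of cup_a, cup_b, jar from where it was at the start of the episode above 0.02 m or angle between any of cup_a, cup_b, jar's own z axis and vertical above 0.3 rad).
It fails at once if the cover is pressed or pinched with more than 40 N (contact force between the fingers and cover above 40 N).
It also fails if it takes over 48 s, if anything falls off the work surface, if the arm or the gripper's body presses on something with over 40 N, if the wrist force passes 120 N, or if a joint passes its speed limit or range.

## Robot

A 6-joint arm with a two-finger parallel gripper is mounted at the origin on the work surface. World frame = base frame: x ahead of the robot, y to its left, z up, the work surface at z = 0. Lengths are in m, angles in rad, forces in N, time in s.
With the tool pointing down it reaches from about 0.35 to 0.975 m from the base axis. Payload 4.9 kg.
Tool frame: the origin (TCP) lies on the centre line of the jaws, within the pads' length; the fingertips stand ahead of it and the grasp point (between the pads) is the TCP (manip.tip_extent is the z of the fingertips in the tool frame, in m); z points along the fingers, y is the line along which they close (so a half turn about z gives the same grasp; the last joint's range is limited). The gripper opens to 85 mm and grips with 20 to 120 N. Pads are 22 mm wide; open, the fingers measure 114 mm over their backs; the gripper's body (76 mm by 85 mm) begins 54 mm behind the grasp point. The pads swing forward as they close: fully open they stand 13 mm farther back than shut.
Start: joints at [1.176, 0.053, 1.613, -0, 1.476, -0.119], TCP at [0.17, 0.601, 0.215] pointing down, gripper open.
Joint ranges: [-3.01, 3.01], [-1.01, 2.22], [0.06, 2.58], [-1.02, 4.17], [0.09, 2.62], [-3.14, 3.14]. Speed limits (rad/s): [2.57, 2.57, 3.14, 3.14, 3.14, 3.14].

## Interface

Orientations are given as a unit quaternion [w, x, y, z].
In Python, from plant import manip gives the robot as it stands. The module is installed in compiled form; this text tells all that it offers.
- The arm moves only by the shell command python3 -m crank, which reads ROWS from standard input. ROWS is a JSON list of rows, 1 to 5 of them, each written [opening, [dx, dy, dz], [rx, ry, rz]]: the opening from 0.0 (shut) to 1.0 (fully open), then dx, dy, dz in shares of the most that a row can go, 1 being 62.5 mm, then a rotation vector rx, ry, rz in parts of the range, where 1.0 means 90 degrees; each row shifts and turns the commanded pose from where the row before left it, along the tool's axes as they then stand; what a row does not reach is not made up. A row lasts 1/8 s, in which the tool goes at most 0.0625 m and 0.188 rad, less where a joint would pass 70% of its speed; a pose out of reach is approached as far as the arm can. The fingers move at their own pace and stop on an object; the grip force is fixed at half the most. Time passes only in rows, so rows that do not move let the fingers close. It prints the time, the measured TCP pose, the force, the opening and the grip force at its end. No shift or turn number may pass 1 either way. Input that does not fit is refused with a message, and nothing moves.
- manip.state(): the state, without advancing time (a new reading comes with each control period).
- manip.grab_frame(name): name is "scene" or "top" or "wrist"; returns (picture, depth): 384x512x3 uint8, red, green, blue; 384x512 float32, m along the optical axis (not along the pixel's ray), 0 where there is no reading.
- manip.camera_params(name): a dict with "intrinsics" (3x3 intrinsics, pixels), "xyz" and "orientation" of the camera in the world. Camera axes: x right, y down, z forward; pixel columns grow to the right and rows downward; lengths in m; the calibration is good to about 2 mm. A picture is of the moment at which its call begins: read the wrist's pose just before it. camera_params takes no time and is no camera call; for the wrist camera it gives the pose at the moment of the call.
- manip.job_done(): hands the job in; it is judged then, once.
Trained networks look in the newest picture that a camera, given by its name, has taken for a name from the list of things; names that differ only in an ending like _2 or _b are one class to them, and where a whole thing is asked for, a point or a joint stands for the part that bears it (a point fixed in the world has none). Each returns a list of dicts, best first, with "conf" (0 to 1); they miss things now and then, are a little off and sometimes report something else, mostly with a low value. They report only what shows in the picture. A call takes as long as a camera call. They do not tell look-alikes from the thing itself.
- manip.look_for(camera, query): "extent" ([left, top, right, bottom] in pixels, round what is visible of it).
- manip.outline_of(camera, query): "region" (384x512 bool, what is visible of it) and "extent" ([left, top, right, bottom] in pixels, round what is visible of it).
- manip.mark_of(camera, query): "centre" ([row, column] in pixels: a listed point, or the origin of a listed thing).
The state is a dict: "time": time; "joint_pos": joint angles; "joint_vel": joint speeds; "joint_efforts": joint torques, N m; "tool_pos": TCP position; "tool_rot": TCP orientation; "contact_force": force on the tool from outside, world axes, zero at the start; "ft_torque": the same for the moment, N m; "gripper_width": opening from 0.0 (shut) to 1.0 (fully open); "grasp_force": force on a finger pad.
Only numpy, scipy, OpenCV 4.12 (cv2) and the standard library are available. Lean on these libraries where they do the work, as an engineer would, in place of code of your own. Each camera call takes 0.05 s, during which the arm holds its last target. There are 200 camera calls.

## Working session

There is one attempt and no reset: what is moved stays moved. The work goes in short steps, Python scripts to look and compute and a shell command to move; the robot and the scene stay as the last step left them, time stands still between calls to the robot, and variables do not carry over. Pictures are saved under pics/ and viewed, at most 10 in all, crops included, and the job is handed in when it is done.

```bash
mkdir -p pics; cat > h.py <<'E'
import numpy as np, cv2
from scipy.spatial.transform import Rotation as R
from plant import manip
def rot(q): return R.from_quat([q[1],q[2],q[3],q[0]]).as_matrix()
def cloud(n):
    im,d=manip.grab_frame(n); c=manip.camera_params(n); K=np.array(c['intrinsics'])
    v,u=np.mgrid[:384,:512]; p=np.stack([(u-K[0,2])/K[0,0]*d,(v-K[1,2])/K[1,1]*d,d],-1)
    return im,d,p@rot(c['orientation']).T+np.array(c['xyz'])
def save(n,im): cv2.imwrite('pics/'+n,im[:,:,::-1])
E
python3 - <<'E'
from h import *
s=manip.state();print(s['time'],s['tool_pos'],s['tool_rot'],manip.tip_extent)
I=[]
for n in('scene','top'):
    im,d,P=cloud(n);I.append(im);np.savez(n,im=im,d=d,P=P)
    print(n,manip.camera_params(n)['xyz'])
    for q in('box','cover','cup_a','jar'):
        for r in manip.look_for(n,q)[:3]:
            e=np.array(r['extent']).astype(int);c=(e[:2]+e[2:])//2
            print(q,round(r['conf'],2),e,np.round(P[c[1],c[0]],3))
for n,i in zip(('scene','top'),I): save(n+'1.png',i)
E
```

```text
0.0 [0.16993683 0.60078296 0.21338941] [-2.61074960e-04  1.37458544e-01  9.90507015e-01 -9.66617097e-04] 0.019
scene [0.89950254 0.22277838 0.70819363]
box 0.96 [117  95 299 261] [ 0.596 -0.072  0.062]
cover 0.84 [127 100 245 216] [ 0.583 -0.133  0.067]
cover 0.73 [120  98 302 263] [ 0.571 -0.09   0.007]
cup_a 0.88 [283 192 319 235] [0.54  0.106 0.006]
cup_a 0.72 [259 260 300 302] [0.682 0.138 0.005]
cup_a 0.7 [111 112 144 149] [ 0.561 -0.326  0.006]
jar 0.83 [359 177 392 220] [0.48  0.217 0.078]
jar 0.81 [315 156 349 198] [0.481 0.131 0.08 ]
top [0.49074442 0.0259515  1.17780536]
box 0.84 [253 150 374 269] [ 0.56  -0.084  0.065]
cover 0.86 [300 152 367 259] [ 0.57  -0.133  0.065]
cup_a 0.8 [216 192 248 226] [0.563 0.12  0.007]
cup_a 0.68 [385 187 418 224] [ 0.574 -0.316  0.008]
cup_a 0.61 [203 145 236 176] [0.491 0.026 1.178]
jar 0.84 [216 238 239 263] [0.46  0.125 0.081]
```

View pics/top1.png

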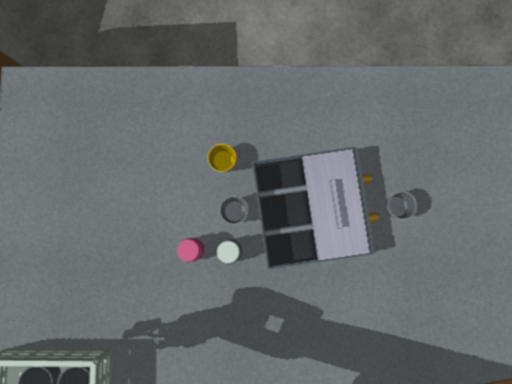

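View pics/scene1.png

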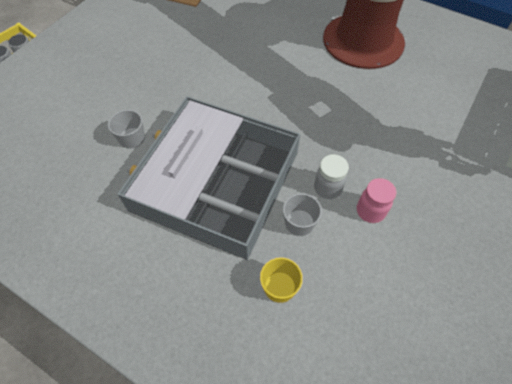

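```bash
python3 - <<'E'
from h import *
for n in('scene','top'):
    z=np.load(n+'.npz');P=z['P'];H=P[...,2]
    reg=(P[...,0]>.4)&(P[...,0]<.75)&(P[...,1]>-.29)&(P[...,1]<.06)&(z['d']>0)
    for lo,hi,t in((.056,.067,'cover/rim'),(.074,.095,'rib'),(.04,.09,'box'),(.055,.09,'top')):
        m=(reg&(H>lo)&(H<hi)).astype(np.uint8)
        m=cv2.morphologyEx(m,cv2.MORPH_OPEN,np.ones((2,2)))
        k,l,st,_=cv2.connectedComponentsWithStats(m)
        if k<2: continue
        m=l==1+np.argmax(st[1:,4])
        q=P[m]; (c,s,a)=cv2.minAreaRect(q[:,:2].astype(np.float32)); print(n,t,m.sum(),np.round(c,4),np.round(s,4),round(a,2),np.median(q[:,2]).round(4),np.percentile(q[:,2],[5,95]).round(3))
E
```

```text
scene cover/rim 7217 [ 0.6875 -0.0307] [0.584  0.3094] 22.18 0.0622 [0.058 0.064]
scene rib 356 [0.7276 0.0092] [0.5432 0.0751] 43.3 0.0805 [0.068 0.084]
scene box 9757 [ 0.6874 -0.0315] [0.5811 0.3175] 21.52 0.0622 [0.042 0.07 ]
scene top 8986 [ 0.6869 -0.03  ] [0.5811 0.3143] 21.52 0.0623 [0.056 0.07 ]
top cover/rim 5293 [ 0.5628 -0.0966] [0.2708 0.263 ] 8.13 0.0627 [0.059 0.067]
top rib 225 [ 0.5717 -0.1407] [0.1192 0.015 ] 8.2 0.082 [0.061 0.086]
top box 6683 [ 0.5623 -0.0907] [0.276 0.278] 8.44 0.0626 [0.042 0.07 ]
top top 6128 [ 0.5618 -0.097 ] [0.2758 0.268 ] 9.1 0.0627 [0.056 0.07 ]
```

The top view shows the cover over the right bay. Its rib runs (333,180)–(343,228) and the box yaw is about +8°. The grey cup_b is at (234,210) and the jar at (228,252), both to the left; cup_a is at (403,206) to the right. The scene view agrees; the pink jar and yellow cup are decoys. Next I align the tool with the box, close the gripper and move over it.

The rows are not in the units I measure in: shifts go in shares of 62.5 mm and turns go in shares of 90 degrees. I convert before sending: -0.14 rad / 1.5708 = -0.0891.

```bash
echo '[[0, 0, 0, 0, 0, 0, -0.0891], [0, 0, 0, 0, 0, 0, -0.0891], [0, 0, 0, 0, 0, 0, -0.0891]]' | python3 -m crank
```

```text
refused: ROWS must be rows with the three-number parts in brackets of their own. Nothing was moved.
```

The call was refused and nothing moved: it wants rows with the three-number parts in brackets of their own. Same move again in that form.

```bash
echo '[[0, [0, 0, 0], [0, 0, -0.0891]], [0, [0, 0, 0], [0, 0, -0.0891]], [0, [0, 0, 0], [0, 0, -0.0891]]]' | python3 -m crank
echo '[[0, [-0.384, -0.88, -0.16], [0, 0, 0]], [0, [-0.384, -0.88, -0.16], [0, 0, 0]], [0, [-0.384, -0.88, -0.16], [0, 0, 0]], [0, [-0.384, -0.88, -0.16], [0, 0, 0]], [0, [-0.384, -0.88, -0.16], [0, 0, 0]]]' | python3 -m crank
echo '[[0, [-0.384, -0.88, -0.16], [0, 0, 0]], [0, [-0.384, -0.88, -0.16], [0, 0, 0]], [0, [-0.384, -0.88, -0.16], [0, 0, 0]], [0, [-0.384, -0.88, -0.16], [0, 0, 0]], [0, [-0.384, -0.88, -0.16], [0, 0, 0]]]' | python3 -m crank
echo '[[0, [0, 0, 0], [0, 0, 0]], [0, [0, 0, 0], [0, 0, 0]]]' | python3 -m crank
python3 - <<'E'
from h import *
im,d,P=cloud('wrist');save('w1.png',im);np.savez('w1',im=im,d=d,P=P);c=manip.camera_params('wrist');print(c['xyz'],rot(c['orientation']).round(2))
E
```

```text
time: 0.88
tool_pos: [0.1702, 0.6014, 0.2146]
tool_rot: [0.0, -0.074, 0.997, 0.0]
contact_force: [-0.3, 0.6, -0.4]
gripper_width: 0.38
grasp_force: 0.0
time: 1.5
tool_pos: [0.3291, 0.3448, 0.2652]
tool_rot: [0.0, -0.072, 0.997, 0.0]
contact_force: [0.1, -0.2, 0.3]
gripper_width: -0.002
grasp_force: 0.0
time: 2.12
tool_pos: [0.4875, 0.0897, 0.3153]
tool_rot: [0.001, -0.072, 0.997, 0.0]
contact_force: [0.5, 0.4, -0.2]
gripper_width: 0.004
grasp_force: 0.0
time: 2.38
tool_pos: [0.4865, 0.0917, 0.3144]
tool_rot: [-0.0, -0.072, 0.997, 0.0]
contact_force: [-0.6, -0.5, -0.6]
gripper_width: -0.002
grasp_force: 0.0
[0.4041299  0.08062931 0.47361143] [[-0.14  0.94  0.32]
 [ 0.99  0.14  0.05]
 [ 0.    0.32 -0.95]]
```

View pics/w1.png

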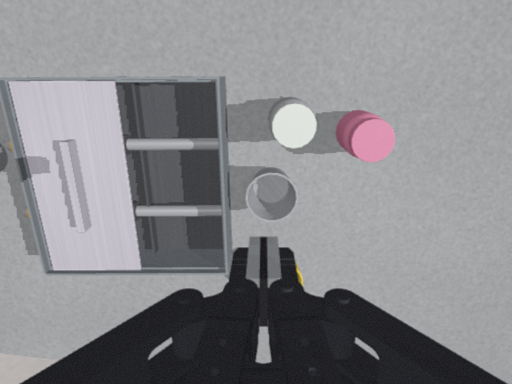

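The wrist view shows the box at left, with the rib from (62,142) to (83,232), cup_b at (271,196) and the jar at (293,124). Now I fit the box and rib.

```bash
python3 - <<'E'
from h import *
z=np.load('w1.npz');P=z['P'];H=P[...,2]
def fit(m,t):
    m=cv2.morphologyEx(m.astype(np.uint8),cv2.MORPH_OPEN,np.ones((2,2)))
    k,l,st,_=cv2.connectedComponentsWithStats(m)
    m=l==1+np.argmax(st[1:,4]); q=P[m];c,s,a=cv2.minAreaRect(q[:,:2].astype(np.float32))
    print(t,m.sum(),np.round(c,4),np.round(s,4),round(a,2),np.median(q[:,2]).round(4));return m
reg=np.zeros(H.shape,bool);reg[70:280,0:236]=1
fit(reg&(H>.078),'rib'); fit(reg&(H>.045),'box')
col=z['im'].astype(int);fit(reg&(H>.05)&(H<.075)&(col.sum(2)>480),'cover bright')
E
```

```text
rib 837 [ 0.4938 -0.0641] [0.0965 0.3266] 48.26 0.0815
box 24280 [ 0.5879 -0.0763] [0.3152 0.3664] 8.81 0.0619
cover bright 16355 [ 0.5584 -0.0493] [0.265  0.3041] 8.83 0.0618
```

```bash
python3 - <<'E'
from h import *
a=np.radians(8.5);B=np.array([[np.cos(a),np.sin(a)],[-np.sin(a),np.cos(a)]])
for n in('top','w1','scene'):
    z=np.load(n+'.npz');P=z['P'];H=P[...,2];q=P[...,:2]@B.T;c0=B@[.5618,-.092];q=q-c0
    reg=(abs(q[...,0])<.145)&(abs(q[...,1])<.145)&(z['d']>.1)
    m=reg&(H>.077)&(H<.087)&(q[...,1]>-.08)&(q[...,1]<-.02)&(abs(q[...,0])<.075)
    r=q[m];pf=np.polyfit(r[:,0],r[:,1],1);print(n,'rib',m.sum(),np.percentile(r,[2,50,98],axis=0).round(4).tolist(),'slope',pf.round(4))
    m=reg&(H>.064)&(H<.072); r=q[m]
    for ax,lab in((0,'x'),(1,'y')):
        for s in(-1,1):
            e=r[(s*r[:,ax]>.115)&(abs(r[:,1-ax])<.1)]
            if len(e)>20: print('  edge',lab,s,len(e),np.percentile(e[:,ax],[5,50,95]).round(4),'slope',np.polyfit(e[:,1-ax],e[:,ax],1)[0].round(4))
E
```

```text
top rib 215 [[-0.0529, -0.0514], [0.0026, -0.046], [0.0614, -0.0414]] slope [-0.0031 -0.0462]
  edge x -1 156 [-0.1294 -0.1273 -0.117 ] slope -0.0228
  edge x 1 205 [0.1171 0.135  0.1379] slope 0.0479
  edge y -1 128 [-0.1195 -0.1176 -0.1162] slope -0.002
  edge y 1 100 [0.1394 0.1407 0.1421] slope -0.0019
w1 rib 888 [[-0.0546, -0.0505], [-0.0012, -0.0444], [0.0603, -0.0404]] slope [ 0.0016 -0.0447]
  edge x -1 451 [-0.1297 -0.1285 -0.1273] slope -0.0013
  edge x 1 453 [0.134  0.1353 0.1374] slope 0.0022
  edge y -1 663 [-0.1188 -0.1166 -0.1153] slope 0.0004
  edge y 1 397 [0.1401 0.1416 0.143 ] slope 0.002
scene rib 319 [[-0.0523, -0.0525], [0.0091, -0.0465], [0.0629, -0.0423]] slope [-0.0004 -0.0468]
  edge x -1 242 [-0.1302 -0.1276 -0.1237] slope -0.0073
  edge x 1 302 [0.1236 0.1365 0.1382] slope 0.0155
  edge y -1 217 [-0.1215 -0.1186 -0.1173] slope 0.0005
  edge y 1 182 [0.1381 0.1397 0.141 ] slope -0.001
```

In the tool's units: -0.054 m is -0.864, -0.01 m is -0.16.

```bash
cat >> h.py <<'E'
A=np.radians(8.5);B=np.array([[np.cos(A),np.sin(A)],[-np.sin(A),np.cos(A)]]);C0=np.array([.5637,-.0799])
def bx(p): return (np.array(p)[...,:2]-C0)@B.T
def where():
    s=manip.state();M=rot(s['tool_rot']);print('box xy',bx(s['tool_pos']).round(4),'tip z',round(s['tool_pos'][2]-.019,4),'toolyaw',np.degrees(np.arctan2(-M[0,1],M[1,1])).round(2),'tilt',M[:,2].round(3),'F',np.round(s['contact_force'],1),'t',s['time'])
E
echo '[[0, [-0.16, -0.864, 0.416], [0, 0, 0]], [0, [-0.16, -0.864, 0.416], [0, 0, 0]], [0, [-0.16, -0.864, 0.416], [0, 0, 0]], [0, [-0.16, -0.864, 0.416], [0, 0, 0]], [0, [-0.16, -0.864, 0.416], [0, 0, 0]]]' | python3 -m crank >/dev/null
echo '[[0, [0, 0, 0], [0, 0, 0]], [0, [0, 0, 0], [0, 0, 0]]]' | python3 -m crank >/dev/null
python3 -c "from h import *;where()"
```

```text
box xy [-0.0016 -0.0876] tip z 0.1657 toolyaw 8.37 tilt [-0.     0.001 -1.   ] F [1.3 0.2 0. ] t 3.3
```

In the tool's units: 0.025 m is 0.4, 0.021 m is 0.336.

```bash
echo '[[0, [0, 0, 0.4], [0, 0, 0]], [0, [0, 0, 0.4], [0, 0, 0]], [0, [0, 0, 0.4], [0, 0, 0]], [0, [0, 0, 0.336], [0, 0, 0]], [0, [0, 0, 0], [0, 0, 0]]]' | python3 -m crank
echo '[[0, [0, 0.064, 0], [0, 0, 0]], [0, [0, 0.064, 0], [0, 0, 0]], [0, [0, 0.064, 0], [0, 0, 0]], [0, [0, 0.064, 0], [0, 0, 0]], [0, [0, 0.064, 0], [0, 0, 0]]]' | python3 -m crank
python3 -c "from h import *;where()"
```

```text
time: 3.92
tool_pos: [0.574, -0.1668, 0.0873]
tool_rot: [-0.001, -0.073, 0.997, 0.001]
contact_force: [0.2, -0.5, 0.7]
gripper_width: -0.002
grasp_force: 0.0
time: 4.55
tool_pos: [0.5722, -0.1484, 0.0888]
tool_rot: [0.0, -0.072, 0.997, -0.0]
contact_force: [0.5, 0.0, 1.4]
gripper_width: -0.0
grasp_force: 0.0
box xy [-0.0018 -0.069 ] tip z 0.0698 toolyaw 8.26 tilt [ 0. -0. -1.] F [0.5 0.  1.4] t 4.55
```

In the tool's units: 0.006 m is 0.096.

```bash
for i in 1 2 ; do :; done
echo '[[0, [0, 0.096, 0], [0, 0, 0]], [0, [0, 0.096, 0], [0, 0, 0]], [0, [0, 0.096, 0], [0, 0, 0]], [0, [0, 0.096, 0], [0, 0, 0]], [0, [0, 0.096, 0], [0, 0, 0]]]' | python3 -m crank
echo '[[0, [0, 0.096, 0], [0, 0, 0]], [0, [0, 0.096, 0], [0, 0, 0]], [0, [0, 0.096, 0], [0, 0, 0]], [0, [0, 0.096, 0], [0, 0, 0]], [0, [0, 0.096, 0], [0, 0, 0]]]' | python3 -m crank
python3 - <<'E'
from h import *
where()
im,d,P=cloud('top');save('t2.png',cv2.resize(im[120:300,190:440],None,fx=3,fy=3))
H=P[...,2];q=bx(P);m=(H>.077)&(H<.087)&(abs(q[...,0])<.075)&(abs(q[...,1])<.1);print(m.sum(),np.percentile(q[m],[5,50,95],axis=0).round(3))
E
```

```text
time: 5.18
tool_pos: [0.5678, -0.1185, 0.0886]
tool_rot: [0.0, -0.072, 0.997, -0.0]
contact_force: [0.9, 0.2, -0.3]
gripper_width: -0.002
grasp_force: 0.0
time: 5.8
tool_pos: [0.5635, -0.0889, 0.0886]
tool_rot: [0.0, -0.072, 0.997, -0.0]
contact_force: [0.2, -0.5, 0.1]
gripper_width: 0.001
grasp_force: 0.0
box xy [-0.0016 -0.0089] tip z 0.0696 toolyaw 8.26 tilt [ 0. -0. -1.] F [ 0.2 -0.5  0.1] t 5.8
30 [[-0.057 -0.063]
 [-0.05  -0.058]
 [-0.043 -0.053]]
```

View pics/t2.png

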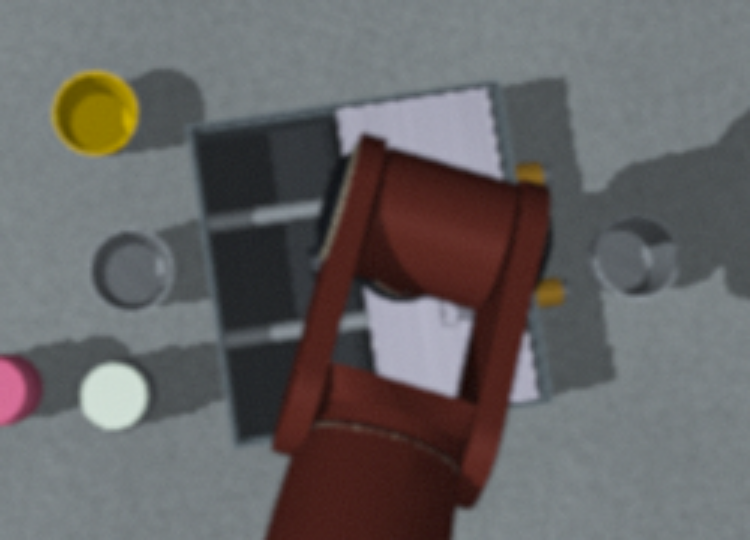

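The cover has not moved: the rib end is still at crop (450,312), box y ≈ -0.058, while the tool is already past it. The fingertips went over the rib, so I check where they really are.

```bash
python3 - <<'E'
from h import *
z=np.load('w1.npz');P=z['P'];d=z['d']
T=np.array([.4865,.0917,.3144]);M=rot([0,-.072,.997,0])
L=(P-T)@M
for r in range(232,330,8): print(r,[ (L[r,c]*1000).round(0).astype(int).tolist() if d[r,c]>0 else None for c in(252,258,265,272,278)])
s=manip.state();print(s['tool_pos'],s['joint_pos'])
E
```

```text
232 [[-153, -16, 315], [-152, -7, 314], [-153, 4, 315], [-152, 15, 314], [-153, 25, 315]]
240 [[12, -4, -24], [12, -1, -25], [12, 2, -24], [12, 5, -24], [-167, 25, 316]]
248 [[12, -4, -31], [12, -1, -31], [12, 2, -32], [12, 5, -32], [12, 7, -32]]
256 [[12, -4, -38], [12, -1, -38], [12, 2, -38], [12, 5, -38], [12, 7, -39]]
264 [[12, -3, -45], [12, -1, -45], [12, 2, -44], [12, 5, -45], [12, 7, -45]]
272 [[12, -3, -51], [12, -1, -51], [12, 2, -51], [12, 4, -50], [12, 7, -50]]
280 [[13, -3, -57], [12, -1, -55], [11, 2, -54], [11, 4, -54], [13, 6, -57]]
288 [[13, -3, -62], [8, -1, -55], [7, 2, -53], [13, 4, -61], [13, 6, -62]]
296 [[13, -3, -67], [8, -1, -59], [4, 2, -54], [13, 4, -67], [13, 6, -67]]
304 [[13, -3, -70], [8, -1, -63], [1, 2, -55], [14, 4, -71], [13, 6, -69]]
312 [[13, -3, -74], [5, -1, -64], [-3, 2, -54], [10, 4, -70], [13, 6, -73]]
320 [[13, -2, -78], [0, -1, -63], [-7, 2, -55], [2, 4, -65], [18, 5, -83]]
328 [[11, -2, -78], [-3, -1, -63], [-341, 5, 315], [-1, 4, -65], [16, 5, -84]]
[ 0.56333144 -0.0882537   0.08854366] [-2.86139633e-01  3.49859014e-02  1.84980599e+00  4.80784423e-04
  1.25714083e+00 -2.00175878e+00]
```

```bash
python3 - <<'E'
from h import *
where()
im,d,P=cloud('scene');save('s2.png',cv2.resize(im[80:280,90:340],None,fx=3,fy=3))
s=manip.state();M=rot(s['tool_rot']);L=(P-s['tool_pos'])@M
for n in range(-90,30,10):
    m=(d>0)&(abs(L[...,0])<.06)&(abs(L[...,1])<.08)&(L[...,2]*1000>n)&(L[...,2]*1000<n+10)&(P[...,2]>.087)
    if m.sum()>5: print(n,m.sum(),(np.percentile(L[m],[3,97],axis=0)*1000).round(0).tolist())
im,d,P=cloud('wrist');save('w2.png',im)
E
```

```text
box xy [-0.0016 -0.0082] tip z 0.0695 toolyaw 8.29 tilt [-0.     0.001 -1.   ] F [-0.6  0.5  0.8] t 5.85
-90 154 [[-16.0, -44.0, -90.0], [1.0, 44.0, -81.0]]
-80 164 [[-12.0, -38.0, -80.0], [9.0, 37.0, -70.0]]
-70 116 [[-13.0, -31.0, -70.0], [7.0, 29.0, -60.0]]
-60 38 [[-12.0, -10.0, -60.0], [-5.0, 14.0, -50.0]]
-50 44 [[-11.0, -13.0, -50.0], [-2.0, 14.0, -41.0]]
-40 59 [[-11.0, -13.0, -40.0], [4.0, 14.0, -30.0]]
-30 35 [[-11.0, -11.0, -30.0], [3.0, 13.0, -21.0]]
```

View pics/s2.png

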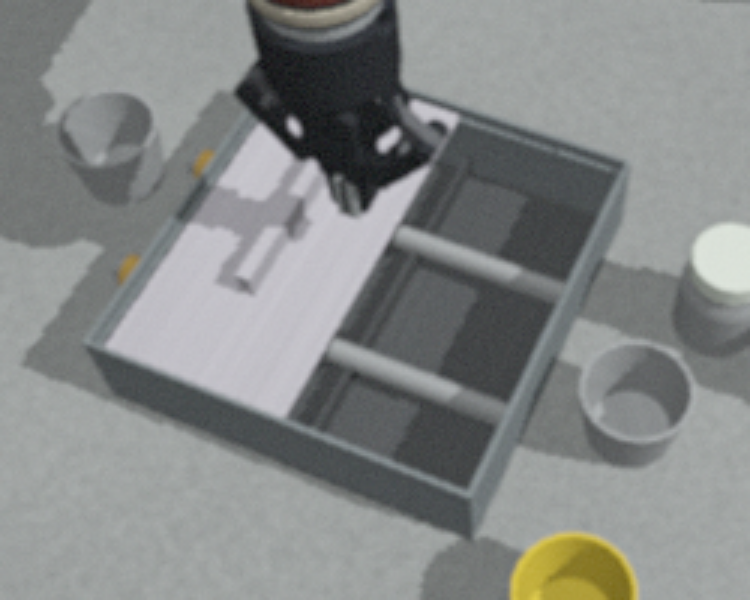

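The scene view shows the fingertips (345,205) hovering above the cover. Both cameras put the closed tips 21 mm behind the reported TCP, so the tip height is tool z + 0.0215. I go back over the rib and descend properly.

In the tool's units: -0.03 m is -0.48, -0.026 m is -0.416.

```bash
sed -i "s/s\['tool_pos'\]\[2\]-.019/s['tool_pos'][2]+.0215/" h.py
echo '[[0, [0, -0.48, 0], [0, 0, 0]], [0, [0, -0.48, 0], [0, 0, 0]], [0, [0, -0.416, 0], [0, 0, 0]], [0, [0, 0, 0], [0, 0, 0]], [0, [0, 0, 0], [0, 0, 0]]]' | python3 -m crank >/dev/null
echo '[[0, [0, 0, 0.16], [0, 0, 0]], [0, [0, 0, 0.16], [0, 0, 0]], [0, [0, 0, 0.16], [0, 0, 0]], [0, [0, 0, 0.16], [0, 0, 0]], [0, [0, 0, 0], [0, 0, 0]]]' | python3 -m crank
python3 - <<'E'
from h import *
where()
im,d,P=cloud('scene')
s=manip.state();M=rot(s['tool_rot']);L=(P-s['tool_pos'])@M
m=(d>0)&(abs(L[...,0])<.012)&(abs(L[...,1])<.016)&(L[...,2]>-.05)&(P[...,2]>.05);print(np.percentile(P[m][:,2],[0,2,5,10,20]).round(3))
E
```

```text
time: 7.2
tool_pos: [0.5749, -0.1739, 0.047]
tool_rot: [-0.001, -0.072, 0.997, 0.001]
contact_force: [-0.1, 0.7, 0.1]
gripper_width: 0.003
grasp_force: 0.0
box xy [-0.0028 -0.0947] tip z 0.0685 toolyaw 8.26 tilt [-0.002  0.001 -1.   ] F [-0.1  0.7  0.1] t 7.2
[0.06  0.06  0.061 0.062 0.063]
```

Now at rib height with no contact force; I push gently along +y.

In the tool's units: 0.004 m is 0.064.

```bash

echo '[[0, [0, 0.064, 0], [0, 0, 0]], [0, [0, 0.064, 0], [0, 0, 0]], [0, [0, 0.064, 0], [0, 0, 0]], [0, [0, 0.064, 0], [0, 0, 0]], [0, [0, 0.064, 0], [0, 0, 0]]]' | python3 -m crank
echo '[[0, [0, 0.064, 0], [0, 0, 0]], [0, [0, 0.064, 0], [0, 0, 0]], [0, [0, 0.064, 0], [0, 0, 0]], [0, [0, 0.064, 0], [0, 0, 0]], [0, [0, 0.064, 0], [0, 0, 0]]]' | python3 -m crank
python3 -c "from h import *;where()"
```

```text
time: 7.88
tool_pos: [0.5731, -0.155, 0.0488]
tool_rot: [0.0, -0.072, 0.997, -0.001]
contact_force: [0.7, -3.9, -0.8]
gripper_width: 0.002
grasp_force: 1.5
time: 8.5
tool_pos: [0.5702, -0.1347, 0.0487]
tool_rot: [0.0, -0.072, 0.997, -0.0]
contact_force: [0.8, -3.6, 0.6]
gripper_width: -0.001
grasp_force: 1.8
box xy [-0.0017 -0.0551] tip z 0.0702 toolyaw 8.26 tilt [ 0. -0. -1.] F [ 0.8 -3.6  0.6] t 8.5
```

In the tool's units: 0.006 m is 0.096.

```bash

echo '[[0, [0, 0.096, 0], [0, 0, 0]], [0, [0, 0.096, 0], [0, 0, 0]], [0, [0, 0.096, 0], [0, 0, 0]], [0, [0, 0.096, 0], [0, 0, 0]], [0, [0, 0.096, 0], [0, 0, 0]]]' | python3 -m crank|grep force
echo '[[0, [0, 0.096, 0], [0, 0, 0]], [0, [0, 0.096, 0], [0, 0, 0]], [0, [0, 0.096, 0], [0, 0, 0]], [0, [0, 0.096, 0], [0, 0, 0]], [0, [0, 0.096, 0], [0, 0, 0]]]' | python3 -m crank|grep force
echo '[[0, [0, 0.096, 0], [0, 0, 0]], [0, [0, 0.096, 0], [0, 0, 0]], [0, [0, 0.08, 0], [0, 0, 0]], [0, [0, 0.064, 0], [0, 0, 0]], [0, [0, 0.064, 0], [0, 0, 0]]]' | python3 -m crank|grep force
python3 -c "from h import *;where()"
```

```text
contact_force: [-0.6, -4.7, 1.0]
grasp_force: 2.5
contact_force: [-1.5, -4.9, 1.3]
grasp_force: 2.7
contact_force: [-2.3, -5.9, 1.0]
grasp_force: 2.8
box xy [-0.0018  0.0297] tip z 0.0702 toolyaw 8.28 tilt [-0.001 -0.001 -1.   ] F [-2.3 -5.9  1. ] t 10.375
```

In the tool's units: 0.004 m is 0.064, 0.003 m is 0.048.

```bash

echo '[[0, [0, 0.064, 0], [0, 0, 0]], [0, [0, 0.064, 0], [0, 0, 0]], [0, [0, 0.048, 0], [0, 0, 0]], [0, [0, 0, 0], [0, 0, 0]]]' | python3 -m crank|grep force
echo '[[0, [0, 0.032, 0], [0, 0, 0]], [0, [0, 0, 0], [0, 0, 0]]]' | python3 -m crank|grep force
python3 -c "from h import *;where()"
```

```text
contact_force: [-1.5, -3.3, 2.3]
grasp_force: 2.0
contact_force: [-0.9, -5.3, 1.9]
grasp_force: 2.6
box xy [-0.0015  0.0426] tip z 0.0702 toolyaw 8.27 tilt [-0.    -0.001 -1.   ] F [-0.9 -5.3  1.9] t 11.125
```

In the tool's units: -0.05 m is -0.8, -0.03 m is -0.48.

```bash

echo '[[0, [0, -0.128, 0], [0, 0, 0]], [0, [0, -0.128, 0], [0, 0, 0]], [0, [0, 0, -0.48], [0, 0, 0]], [0, [0, 0, -0.8], [0, 0, 0]], [0, [0, 0, -0.8], [0, 0, 0]]]' | python3 -m crank >/dev/null
echo '[[0, [0.16, 0.48, -0.96], [0, 0, 0]], [0, [0.16, 0.48, -0.96], [0, 0, 0]], [0, [0, 0.48, 0], [0, 0, 0]], [0, [0, 0, 0], [0, 0, 0]], [0, [0, 0, 0], [0, 0, 0]]]' | python3 -m crank >/dev/null
python3 - <<'E'
from h import *
where()
for n in('wrist','top','scene'):
    im,d,P=cloud(n);np.savez(n+'3',im=im,d=d,P=P)
    c=manip.camera_params(n);K=np.array(c['intrinsics']);Rm=rot(c['orientation'])
    if n=='wrist':save('w3.png',im)
    for q in('disc_tip','disc_pivot','plain_tip','plain_pivot','cover'):
        for r in manip.mark_of(n,q)[:2]:
            v,u=r['centre'];ray=Rm@np.array([(u-K[0,2])/K[0,0],(v-K[1,2])/K[1,1],1]);o=np.array(c['xyz'])
            h=.044 if q!='cover' else .058;p=o+ray*(h-o[2])/ray[2];print(n,q,round(r['conf'],2),np.round([u,v]),bx(p).round(4),P[int(v),int(u)].round(3)[2])
E
```

```text
box xy [-0.0198  0.1118] tip z 0.3095 toolyaw 8.26 tilt [-0.002  0.    -1.   ] F [-0.4 -0.4 -0.9] t 12.375
wrist disc_tip 0.67 [ 99. 116.] [-0.0586 -0.0853] 0.047
wrist disc_pivot 0.65 [140. 126.] [-0.0459 -0.0369] 0.046
wrist plain_tip 0.98 [111. 194.] [ 0.0413 -0.086 ] 0.044
wrist plain_pivot 0.95 [147. 203.] [ 0.0547 -0.0404] 0.045
wrist cover 0.72 [218. 169.] [0.0046 0.0574] 0.082
top disc_tip 0.59 [346. 229.] [-0.0656 -0.0799] 0.048
top disc_pivot 0.6 [326. 226.] [-0.0495 -0.0317] 0.046
top plain_tip 0.51 [343. 184.] [ 0.0476 -0.0886] 0.043
top plain_pivot 0.59 [324. 186.] [ 0.0491 -0.0421] 0.052
scene disc_tip 0.79 [193. 136.] [-0.0573 -0.0798] 0.051
scene disc_pivot 0.59 [207. 146.] [-0.0446 -0.0411] 0.047
scene plain_pivot 0.93 [184. 186.] [ 0.0578 -0.038 ] 0.047
scene cover 0.92 [244. 175.] [-0.0024  0.0629] 0.069
```

View pics/w3.png

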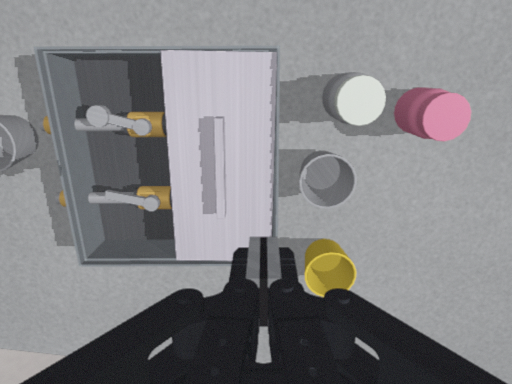

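The view shows the disc handle near the robot, with its disc at (99,116) and pivot at (140,126), angle about 0.28 rad. The plain handle is at (111,196)–(151,203). The cover is fully over the left bay, y ≈ +0.06. Next I move above the gap to the disc's +x side.

In the tool's units: -0.051 m is -0.816, 0.03 m is 0.48.

```bash

echo '[[0, [0, -0.816, 0.32], [0, 0, 0]], [0, [0, -0.816, 0.48], [0, 0, 0]], [0, [0.032, -0.816, 0.48], [0, 0, 0]], [0, [0, -0.816, 0.48], [0, 0, 0]], [0, [0, 0, 0.8], [0, 0, 0]]]' | python3 -m crank >/dev/null
echo '[[0, [0, 0, 0], [0, 0, 0]], [0, [0, 0, 0], [0, 0, 0]]]' | python3 -m crank >/dev/null
python3 -c "from h import *;where();print(manip.state()['tool_pos'])"
```

```text
box xy [-0.0215 -0.0919] tip z 0.1524 toolyaw 8.3 tilt [ 0.002 -0.001 -1.   ] F [-0.5  0.4  1.1] t 14.15
[ 0.55600944 -0.17398825  0.13088549]
```

```bash

echo '[[0, [0, 0, 0.48], [0, 0, 0]], [0, [0, 0, 0.48], [0, 0, 0]], [0, [0, 0, 0.32], [0, 0, 0]], [0, [0, 0, 0.24], [0, 0, 0]], [0, [0, 0, 0], [0, 0, 0]]]' | python3 -m crank |grep contact
echo '[[0, [0, 0, 0.16], [0, 0, 0]], [0, [0, 0, 0.16], [0, 0, 0]], [0, [0, 0, 0], [0, 0, 0]], [0, [0, 0, 0], [0, 0, 0]]]' | python3 -m crank |grep contact
python3 -c "from h import *;where()"
```

```text
contact_force: [0.4, -1.1, 0.9]
contact_force: [0.6, 1.0, 0.4]
box xy [-0.0223 -0.0919] tip z 0.0357 toolyaw 8.26 tilt [-0. -0. -1.] F [0.6 1.  0.4] t 15.275
```

In the tool's units: 0.006 m is 0.096, 0.005 m is 0.08.

```bash

echo '[[0, [0.096, -0.016, 0], [0, 0, 0]], [0, [0.096, -0.016, 0], [0, 0, 0]], [0, [0.096, 0, 0], [0, 0, 0]], [0, [0.08, 0, 0], [0, 0, 0]]]' | python3 -m crank |grep contact
echo '[[0, [0.08, 0, 0], [0, 0, 0]], [0, [0.08, 0, 0], [0, 0, 0]], [0, [0.08, 0.016, 0], [0, 0, 0]]]' | python3 -m crank |grep contact
python3 -c "from h import *;where()"
```

```text
contact_force: [4.2, 1.3, 0.4]
contact_force: [5.7, 1.8, 1.9]
box xy [-0.06   -0.0927] tip z 0.0361 toolyaw 8.23 tilt [ 0.002  0.    -1.   ] F [5.7 1.8 1.9] t 16.15
```

Pushing with about 5 N. I carry on along the arc.

In the tool's units: 0.006 m is 0.096, 0.005 m is 0.08.

```bash

echo '[[0, [0.096, 0.016, 0], [0, 0, 0]], [0, [0.096, 0.048, 0], [0, 0, 0]], [0, [0.096, 0.064, 0], [0, 0, 0]], [0, [0.08, 0.064, 0], [0, 0, 0]]]' | python3 -m crank |grep contact
echo '[[0, [0.064, 0.08, 0], [0, 0, 0]], [0, [0.064, 0.08, 0], [0, 0, 0]], [0, [0.048, 0.064, 0], [0, 0, 0]], [0, [0.032, 0.064, 0], [0, 0, 0]]]' | python3 -m crank |grep contact
python3 -c "from h import *;where()"
```

```text
contact_force: [3.5, -1.5, 0.6]
contact_force: [5.5, -6.0, -1.1]
box xy [-0.0965 -0.0624] tip z 0.0356 toolyaw 8.27 tilt [-0. -0. -1.] F [ 5.5 -6.  -1.1] t 17.15
```

In the tool's units: 0.002 m is 0.032.

```bash

for k in 1; do echo '[[0, [0, 0.032, 0], [0, 0, 0]], [0, [0, 0, 0], [0, 0, 0]]]' | python3 -m crank |grep contact; done
echo '[[0, [0, 0.032, 0], [0, 0, 0]], [0, [0, 0, 0], [0, 0, 0]]]' | python3 -m crank |grep contact
python3 -c "from h import *;where()"
```

```text
contact_force: [3.8, -9.9, -2.9]
contact_force: [3.2, -15.5, -5.5]
box xy [-0.0962 -0.0622] tip z 0.0359 toolyaw 8.33 tilt [ 0.002 -0.008 -1.   ] F [  3.2 -15.5  -5.5] t 17.65
```

The force rises while the position stays put: it is at the stop. I back off, lift clear and check.

In the tool's units: -0.06 m is -0.96, -0.05 m is -0.8.

```bash

echo '[[0, [0, -0.096, 0], [0, 0, 0]], [0, [-0.048, -0.16, 0], [0, 0, 0]], [0, [0, 0, -0.32], [0, 0, 0]], [0, [0, 0, -0.8], [0, 0, 0]], [0, [0, 0, -0.96], [0, 0, 0]]]' | python3 -m crank >/dev/null
echo '[[0, [-0.32, 0.64, -0.8], [0, 0, 0]], [0, [-0.32, 0.64, -0.8], [0, 0, 0]], [0, [-0.32, 0.64, -0.8], [0, 0, 0]], [0, [0, 0.64, 0], [0, 0, 0]], [0, [0, 0.48, 0], [0, 0, 0]]]' | python3 -m crank >/dev/null
echo '[[0, [0, 0, 0], [0, 0, 0]], [0, [0, 0, 0], [0, 0, 0]]]' | python3 -m crank >/dev/null
python3 - <<'E'
from h import *
where()
for n in('wrist','top'):
    im,d,P=cloud(n);c=manip.camera_params(n);K=np.array(c['intrinsics']);Rm=rot(c['orientation'])
    if n=='wrist':save('w4.png',im)
    for q in('disc_tip','disc_pivot','plain_tip','cover'):
        for r in manip.mark_of(n,q)[:1]:
            v,u=r['centre'];ray=Rm@np.array([(u-K[0,2])/K[0,0],(v-K[1,2])/K[1,1],1]);o=np.array(c['xyz'])
            h=.044 if q!='cover' else .058;p=o+ray*(h-o[2])/ray[2];print(n,q,round(r['conf'],2),np.round([u,v]),bx(p).round(4))
    q=bx(P);H=P[...,2];m=(H>.077)&(H<.087)&(abs(q[...,0])<.07)&(q[...,1]>.03)&(q[...,1]<.1);print('rib',np.median(q[m],0).round(4))
E
```

```text
box xy [-0.0369  0.1067] tip z 0.3048 toolyaw 8.26 tilt [-0.002 -0.    -1.   ] F [-0.5  0.2  0.4] t 19.15
wrist disc_tip 0.82 [141.  96.] [-0.0975 -0.0353]
wrist disc_pivot 0.88 [145. 142.] [-0.0438 -0.0368]
wrist plain_tip 0.65 [118. 207.] [ 0.0417 -0.0831]
wrist cover 0.94 [226. 178.] [-0.0025  0.0616]
rib [-0.0045  0.0619]
top disc_tip 0.69 [328. 245.] [-0.0981 -0.0269]
top disc_pivot 0.64 [327. 223.] [-0.0432 -0.0354]
top plain_tip 0.43 [340. 186.] [ 0.0444 -0.0807]
top cover 0.45 [310. 212.] [-0.0099  0.0042]
rib [0.0531 0.0608]
```

View pics/w4.png

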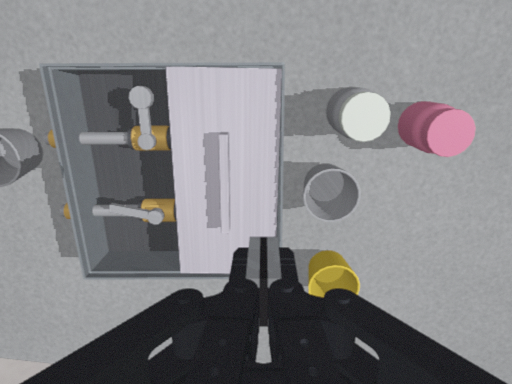

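The disc handle (141,96)–(146,142) now stands square across its pipe. The cover is at y ≈ 62 mm; the plain handle, cups and jar are unmoved, and the arm is clear.

```bash
python3 -c "from h import *;print(manip.job_done())"
```

```text
the job is handed in; nothing more can be done
None
```

The job is handed in (the hand-in returned no verdict): the cover is fully aside over the empty bay at about y +62 mm, the disc handle is shut against its stop, the plain handle, cups and jar show no movement in the final picture, and the arm is clear.

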